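# Put the washed labware back in its rests

## Task

Put the four pieces of washed labware back in the four grey bench rests, each in the rest whose recess matches its foot: the conical flask in the large round one, the small jar in the small round one, the measuring cylinder in the hexagonal one and the square bottle in the square one. Set each down gently, without dropping it, so that it stands upright, flat on the floor of the recess inside the lip. Leave the white mortar and the small amber bottle where they stand.

Things in the scene. Friction and masses are not known exactly. Their poses are not given: they have to be found in the camera images.
- flask_center (a point): Conical flask, 100 mm tall: round foot 64 mm across, narrowing from 10 mm up to a straight neck 24 mm across that runs from 66 to 96 mm above its foot, with a 29 mm lip (96 to 100 mm) and a dark mouth. About 90 g. The point is on its axis, 50 mm above its foot; grip the neck, about 32 mm above this point. Loose, off-white plastic. z up.
- jar_center (a point): Small round lidded jar, 60 mm tall and 40 mm across (the grey lid, the top 15 mm, is 41 mm across), with a paper label. About 80 g. The point is on its axis, 30 mm above its foot. Loose, off-white plastic. z up.
- cylinder_center (a point): Low measuring cylinder, 100 mm tall: a round tube 26 mm across with dark graduation rings and a dark mouth, on a hexagonal foot 54 mm across the flats and 10 mm thick. About 80 g. The point is on its axis, 50 mm above its foot; the tube can be gripped anywhere from 15 mm up to the top. It fits its rest at any turn. Loose, off-white plastic. z up.
- bottle_center (a point): Square bottle, 100 mm tall: body 50 x 50 mm and 66 mm tall with paper labels on two sides, then a grey round cap 30 mm across from 72 to 100 mm up. About 150 g. The point is on its axis, 50 mm above its foot; grip the cap about 35 mm above this point, or the body. x and y are square to its sides, which must lie along those of the rest to within about 12 degrees; any quarter turn will do. Loose, off-white plastic. z up.
- rest_large: Large round rest: recess 76 mm across, 90 mm outside; for the conical flask. Fixed to the bench, light grey lip round a cork floor. Floor 4 mm above the bench, lip 7 mm thick with its top 12 mm above the bench. Origin on the bench under the middle of the rest, z up.
- rest_small: Small round rest: recess 52 mm across, 66 mm outside; for the small jar. Fixed to the bench, light grey lip round a cork floor. Floor 4 mm above the bench, lip 7 mm thick with its top 12 mm above the bench. Origin on the bench under the middle of the rest, z up.
- rest_hex: Hexagonal rest: recess 66 mm across the flats, 80 mm outside; for the measuring cylinder. Fixed to the bench, light grey lip round a cork floor. Floor 4 mm above the bench, lip 7 mm thick with its top 12 mm above the bench. Origin on the bench under the middle of the rest, z up.
- rest_square: Square rest: recess 62 x 62 mm, 76 mm outside; for the square bottle. x and y are square to its sides. Fixed to the bench, light grey lip round a cork floor. Floor 4 mm above the bench, lip 7 mm thick with its top 12 mm above the bench. Origin on the bench under the middle of the rest, z up.
- mortar_center (a point): White porcelain mortar, an open bowl 84 mm across and 50 mm tall; loose, not part of the job, to be left where it stands. The point is on its axis, 25 mm above its foot.
- amber_center (a point): Small round amber glass bottle with a black cap, 54 mm across and 95 mm tall; loose, not part of the job, to be left where it stands. The point is on its axis, 47.5 mm above its foot.
There are look-alikes about, which are no part of the job. Leave any yellow look-alike of the part that bears cylinder_center alone.

How it is judged:
At the end, for the whole second after the job is handed in: Each of the four pieces stands in its own rest: its axis within 10 mm of the rest's middle, its foot within 4 mm of the height of the recess floor, upright to 0.08 rad, and still (under 0.02 m/s) (horizontal distance between flask_center and rest_large below 0.01 m and z of flask_center in the frame of rest_large between 0.05 and 0.058 m and angle between each of flask_center, jar_center, cylinder_center, bottle_center's own z axis and vertical below 0.08 rad and linear speed of each of flask, jar, cylinder, bottle below 0.02 m/s and horizontal distance between jar_center and rest_small below 0.01 m and z of jar_center in the frame of rest_small between 0.03 and 0.038 m and horizontal distance between cylinder_center and rest_hex below 0.01 m and z of cylinder_center in the frame of rest_hex between 0.05 and 0.058 m and horizontal distance between bottle_center and rest_square below 0.01 m and z of bottle_center in the frame of rest_square between 0.05 and 0.058 m); the robot touches nothing.
It fails at once if a piece of the labware is dropped (falls free faster than 0.7 m/s, about 25 mm of fall) ((linear speed of flask above 0.7 m/s and contact force between the fingers and flask below 0.05 N) or (linear speed of jar above 0.7 m/s and contact force between the fingers and jar below 0.05 N) or (linear speed of cylinder above 0.7 m/s and contact force between the fingers and cylinder below 0.05 N) or (linear speed of bottle above 0.7 m/s and contact force between the fingers and bottle below 0.05 N)).
It fails at once if the mortar is pushed more than 30 mm away or knocked over (distance of mortar_center from where it was at the start of the episode above 0.03 m or angle between mortar_center's own z axis and vertical above 0.5 rad).
It fails at once if the amber bottle is pushed more than 30 mm away or knocked over (distance of amber_center from where it was at the start of the episode above 0.03 m or angle between amber_center's own z axis and vertical above 0.5 rad).
It also fails if it takes over 115 s, if anything falls off the work surface, if the arm or the gripper's body presses on something with over 40 N, if the wrist force passes 120 N, or if a joint passes its speed limit or range.

## Robot

A 6-joint arm with a two-finger parallel gripper is mounted at the origin on the work surface. World frame = base frame: x ahead of the robot, y to its left, z up, the work surface at z = 0. Lengths are in m, angles in rad, forces in N, time in s.
With the tool pointing down it reaches from about 0.3 to 0.775 m from the base axis. Payload 14.6 kg.
Tool frame: the origin (TCP) lies at the very end of the fingers, on their centre line; the grasp point (between the pads) lies 19 mm behind it; z points along the fingers, x is the direction in which the jaws open and shut, and the axes are right-handed (so a half turn about z gives the same grasp; the last joint's range is limited). The gripper opens to 94 mm and grips with 3 to 60 N. Pads are 16 mm wide; open, the fingers measure 119 mm over their backs; the gripper's body (75 mm by 177 mm) begins 78 mm behind the grasp point.
Start: joints at [-1.292, 0.3, 1.521, -0, 1.321, -0.067], TCP at [0.186, -0.517, 0.205] pointing down, gripper open.
Joint ranges: [-3.03, 3.03], [-0.79, 2.21], [0.23, 2.52], [-1.04, 4.18], [0, 3.07], [-2.55, 2.55]. Speed limits (rad/s): [2.22, 2.22, 2.57, 3.14, 3.14, 3.14].

## Interface

Orientations are given as a unit quaternion [w, x, y, z].
In Python, from plant import state, capture, close_job, boxes_of, trace, spot_point gives the robot as it stands. The module is installed in compiled form; this text tells all that it offers.
- The arm moves only by the shell command python3 -m handwheel 'ROWS'. ROWS is JSON, a list that holds one entry, the list of rows, each a list of 7 numbers: the finger opening in mm, from 0 to 94, then the shift along the tool's x, y, z in mm, then the turn, a rotation vector about the tool's x, y, z in rad. A call has 1 to 20 rows; each row is the pose to reach, as a shift and turn from the pose commanded when the call began, along the tool's axes at that moment; what a row does not reach only later rows make up. A row lasts 1/10 s, in which the tool goes at most 50 mm and 8.59 degrees, less where a joint would pass 70% of its speed; a pose out of reach is approached as far as the arm can. A call with a gripper value outside its range is refused whole. The fingers move at their own pace and stop on an object; the grip force is fixed at half the most. Time passes only in rows, so rows that repeat a pose let the fingers close. It gives the time, the measured TCP pose, the force and the opening at its end, in the units of the state.
- state(): the state, without advancing time (a new reading comes with each control period).
- capture(name): name is "side" or "top"; returns a dict with "image" (480x640x3 uint8, red, green, blue), "depth" (480x640 float32, m along the optical axis (not along the pixel's ray), 0 where there is no reading), "camera_matrix" (3x3 intrinsics, pixels), "distortion" ([k1, k2, p1, p2, k3] as OpenCV has them; the pictures are not rectified), "xyz" and "orientation" of the camera in the world. Camera axes: x right, y down, z forward; pixel columns grow to the right and rows downward; lengths in m; the calibration is good to about 2 mm. A picture is of the moment at which its call begins.
- close_job(): hands the job in, once; it reports no verdict.
Trained networks look in a picture, given as the dict that the camera call returned (one of the last four; its "shot" number tells which), for a name from the list of things; names that differ only in an ending like _2 or _b are one class to them, and where a whole thing is asked for, a point or a joint stands for the part that bears it (a point fixed in the world has none). Each returns a list of dicts, best first, with "conf" (0 to 1); they miss things now and then, are a little off and sometimes report something else, mostly with a low value. They report only what shows in the picture. A call takes as long as a camera call. They do not tell look-alikes from the thing itself.
- boxes_of(picture, name): "rect" ([left, top, right, bottom] in pixels, round what is visible of it).
- trace(picture, name): "mask" (480x640 bool, what is visible of it) and "rect" ([left, top, right, bottom] in pixels, round what is visible of it).
- spot_point(picture, name): "location" ([column, row] in pixels: a listed point, or the origin of a listed thing).
The state is a dict: "t": time; "q": joint angles; "qvel": joint speeds; "joint_efforts": joint torques, N m; "ee_pos": TCP position; "tool_rot": TCP orientation; "force": force on the tool from outside, world axes, zero at the start; "ft_torque": the same for the moment, N m; "grip_width": finger opening in m.
Only numpy, scipy, OpenCV 4.12 (cv2) and the standard library are available. Lean on these libraries where they do the work, as an engineer would, in place of code of your own. Each camera call takes 0.05 s, during which the arm holds its last target. There are 200 camera calls.

## Working session

There is one attempt and no reset: what is moved stays moved. The work goes in short steps, Python scripts to look and compute and a shell command to move; the robot and the scene stay as the last step left them, time stands still between calls to the robot, and variables do not carry over. Pictures are saved under pics/ and viewed, about 12 in all and at most 16, crops included, and the job is handed in when it is done.

```bash
mkdir -p pics
cat > h.py <<'E'
import numpy as np, cv2
from scipy.spatial.transform import Rotation as R
from plant import *
def q2R(q): return R.from_quat([q[1],q[2],q[3],q[0]]).as_matrix()
def ray(p,uv):
    d=cv2.undistortPoints(np.array([[uv]],float),np.array(p["camera_matrix"]),np.array(p["distortion"]))[0,0]
    return np.array(p["xyz"]), q2R(p["orientation"])@np.array([d[0],d[1],1])
def atz(p,uv,z):
    o,d=ray(p,uv); return o+d*(z-o[2])/d[2]
def cloud(p):
    h,w=p["depth"].shape
    uv=np.stack(np.meshgrid(np.arange(w),np.arange(h)),-1).reshape(-1,1,2).astype(float)
    d=cv2.undistortPoints(uv,np.array(p["camera_matrix"]),np.array(p["distortion"]))[:,0]
    P=np.c_[d,np.ones(len(d))]*p["depth"].reshape(-1,1)
    return (P@q2R(p["orientation"]).T+np.array(p["xyz"])).reshape(h,w,3)
def save(p,n): cv2.imwrite("pics/"+n,np.ascontiguousarray(p["image"][:,:,::-1]))
E
python3 - <<'E'
from h import *
np.set_printoptions(precision=4,suppress=True)
s=state();print(s)
for c in("top","side"):
    p=capture(c);save(p,c+"0.png");C=cloud(p);print(c,p["xyz"],p["orientation"])
    for n,z in [("flask_center",.05),("jar_center",.03),("cylinder_center",.05),("bottle_center",.05),("rest_large",0.0),("rest_small",0),("rest_hex",0),("rest_square",0),("mortar_center",.025),("amber_center",.0475)]:
        for d in spot_point(p,n)[:3]: print(n,"pt",round(d["conf"],2),np.array(d["location"]),atz(p,d["location"],z)[:2])
E
```

```text
{'t': 0.0, 'q': array([-1.2916,  0.3005,  1.5216, -0.    ,  1.3207, -0.0666]), 'qvel': array([ 0.0009,  0.0029,  0.0004,  0.0021,  0.0001, -0.0001]), 'joint_efforts': array([  0.004 , -53.1799, -35.2732,   0.071 ,   0.0244,  -0.0001]), 'ee_pos': array([ 0.1864, -0.5172,  0.2049]), 'tool_rot': array([-0.0004,  0.8182, -0.5749, -0.0005]), 'force': array([-0.5925,  0.2823,  0.3911]), 'ft_torque': array([ 0.0254,  0.0563, -0.0164]), 'grip_width': 0.0942284293509045}
top [0.4037 0.0087 0.9763] [ 0.0609 -0.6939  0.7137 -0.0741]
flask_center pt 0.93 [258.4 202.7] [0.6656 0.1125]
flask_center pt 0.25 [263.5 297.6] [0.4668 0.1031]
jar_center pt 0.73 [433.9 224.8] [ 0.6128 -0.2601]
cylinder_center pt 0.92 [389.2 168. ] [ 0.7356 -0.1679]
cylinder_center pt 0.89 [363.9 206.9] [ 0.6508 -0.1093]
cylinder_center pt 0.46 [364.3 302.3] [ 0.4515 -0.1004]
bottle_center pt 0.92 [464.9 337. ] [ 0.3768 -0.2988]
bottle_center pt 0.38 [431.5 222.8] [ 0.6128 -0.2497]
rest_large pt 0.96 [187.2 243.8] [0.5912 0.2729]
rest_small pt 0.88 [262.5 296.7] [0.4722 0.1103]
rest_hex pt 0.66 [366.1 298.7] [ 0.4616 -0.1105]
rest_square pt 0.79 [187.2 344.2] [0.3781 0.2676]
mortar_center pt 0.92 [ 99.7 278.8] [0.5171 0.4456]
amber_center pt 0.92 [515.2 266.9] [ 0.5153 -0.4173]
side [ 0.4953 -1.2438  0.9186] [-0.4619  0.8864 -0.0257  0.0155]
flask_center pt 0.73 [352.2 223.5] [0.6694 0.1089]
jar_center pt 0.83 [348.9 319.6] [ 0.6233 -0.2626]
cylinder_center pt 0.87 [396.2 284.7] [ 0.7461 -0.1676]
cylinder_center pt 0.84 [386.2 255.9] [ 0.7401 -0.0491]
cylinder_center pt 0.6 [355.6 272.5] [ 0.6542 -0.1143]
bottle_center pt 0.6 [237.4 328.1] [ 0.375  -0.2988]
rest_large pt 0.6 [319.4 210. ] [0.5878 0.268 ]
rest_small pt 0.74 [281.  239.4] [0.4705 0.1149]
rest_hex pt 0.6 [277.8 291.8] [ 0.4613 -0.1173]
rest_square pt 0.97 [251.1 213.8] [0.3812 0.2573]
amber_center pt 0.82 [303.8 368.7] [ 0.5151 -0.4237]
```

View pics/top0.png

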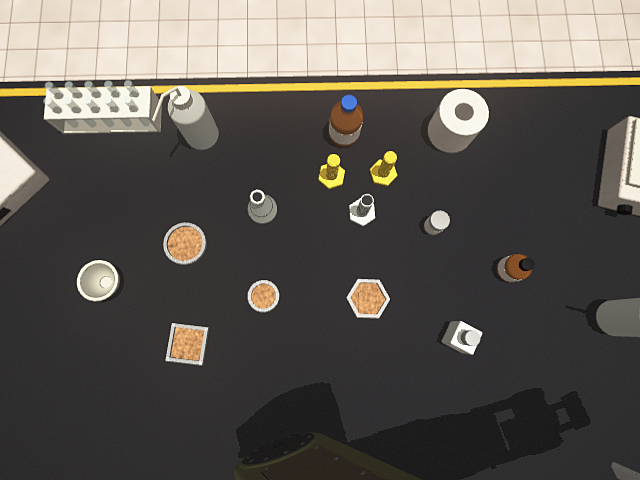

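View pics/side0.png

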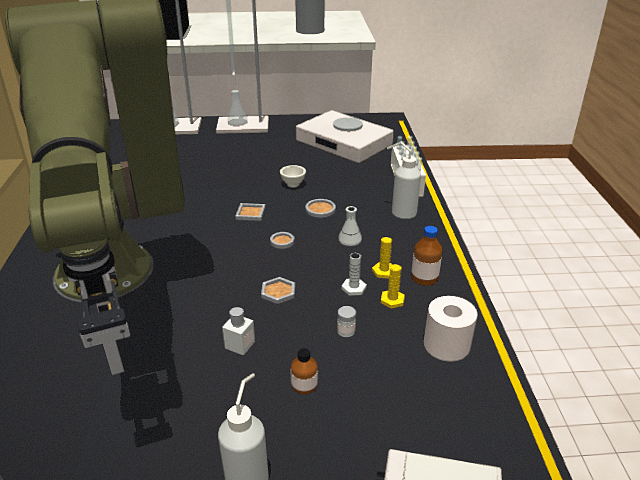

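The top view shows the white cylinder at (363,207), with yellow look-alikes at (332,172) and (385,168). The flask is at (260,205), the jar at (437,222) and the bottle at (464,338). The rests are at (185,243), (263,296), (368,298) and (187,344). I'll refine these with depth.

```bash
cat >> h.py <<'E'
def around(C,xy,r,lo,hi):
    m=(np.hypot(C[...,0]-xy[0],C[...,1]-xy[1])<r)&(C[...,2]>lo)&(C[...,2]<hi)
    return C[m]
def fit(C,xy,r,lo,hi):
    P=around(C,xy,r,lo,hi)
    if len(P)<5: return "few"
    Q=(P[:,:2]*1000).astype(np.float32)
    c,rad=cv2.minEnclosingCircle(Q); b=cv2.minAreaRect(Q)
    return f"n{len(P)} z[{P[:,2].min():.3f} {P[:,2].max():.3f}] circ {np.round(c,1)} r{rad:.1f} rect {np.round(b[0],1)} {np.round(b[1],1)} {b[2]:.1f}"
E
python3 - <<'E'
from h import *
for c in("top","side"):
    p=capture(c);C=cloud(p);print(c,"table z",np.median(C[380:400,100:200,2]) if c=="top" else "")
    for n,xy,r,lo,hi in [("flask mouth",(.667,.111),.04,.09,.11),("flask foot",(.667,.111),.05,.004,.02),("jar",(.618,-.262),.04,.05,.07),("cyl top",(.652,-.11),.035,.09,.11),("cyl foot",(.652,-.11),.045,.004,.016),("cap",(.376,-.299),.045,.09,.11),("body",(.376,-.299),.055,.056,.075),
      ("RL",(.591,.272),.06,.008,.018),("RS",(.472,.112),.045,.008,.018),("RH",(.4616,-.113),.06,.008,.018),("RQ",(.379,.264),.065,.008,.018),("mortar",(.517,.445),.06,.03,.06),("amber",(.515,-.42),.045,.02,.11),("yel1",(.736,-.168),.04,.05,.11),("yel2",(.74,-.05),.04,.05,.11)]:
        print(n,fit(C,xy,r,lo,hi))
E
```

```text
top table z 0.0003462855339162463
flask mouth n164 z[0.098 0.105] circ [665.  109.2] r14.8 rect [664.7 109.4] [27.9 26.9] 88.5
flask foot n191 z[0.004 0.020] circ [666.2 111.2] r49.3 rect [666.6 106.8] [92.4 90.4] 49.7
jar n316 z[0.050 0.066] circ [ 617.7 -264.4] r21.0 rect [ 617.2 -264.6] [39.9 39.6] 16.0
cyl top n149 z[0.090 0.106] circ [ 651.6 -109.4] r13.3 rect [ 651.4 -109. ] [25.8 24.5] 86.6
cyl foot n365 z[0.004 0.016] circ [ 651.9 -109.8] r43.7 rect [ 653.4 -105.5] [74.7 78.6] 58.8
cap n217 z[0.090 0.105] circ [ 377.1 -296. ] r15.2 rect [ 376.7 -295.4] [29.1 28.5] 22.0
body n436 z[0.056 0.071] circ [ 376.6 -296.1] r33.9 rect [ 377.2 -295.9] [50.3 50.4] 60.3
RL n479 z[0.008 0.018] circ [591.7 276.5] r45.9 rect [592.2 276.4] [91.1 88. ] 44.1
RS n324 z[0.008 0.017] circ [474.2 107.9] r33.4 rect [474.1 107.9] [65.3 63.5] 0.6
RH n455 z[0.008 0.018] circ [ 462.9 -112.2] r45.3 rect [ 462.9 -112.8] [80. 90.] 56.6
RQ n529 z[0.008 0.017] circ [380.2 266.3] r52.7 rect [380.4 265.7] [76.7 76.1] 81.7
mortar n761 z[0.030 0.056] circ [511.9 439.4] r41.9 rect [512.2 438.7] [82.  81.5] 89.1
a
[... 910 characters left out ...]
 57.2
RL n147 z[0.008 0.016] circ [589.7 272.8] r50.2 rect [588.2 271.3] [95.7 88.5] 82.2
RS n136 z[0.008 0.016] circ [470.2 104. ] r37.7 rect [472.2 104.3] [68.1 64.2] 88.7
RH n244 z[0.008 0.017] circ [ 459.9 -115.3] r47.0 rect [ 459.8 -115.3] [94.  79.3] 88.6
RQ n150 z[0.008 0.016] circ [380.2 262. ] r51.7 rect [378.9 260.7] [82.4 73.9] 81.5
mortar n292 z[0.030 0.054] circ [516.5 434.7] r48.4 rect [508.8 433.8] [92.  77.7] 88.1
amber n848 z[0.020 0.098] circ [ 513.3 -428. ] r27.1 rect [ 512.7 -431.4] [46.  53.3] 85.8
yel1 n240 z[0.050 0.104] circ [ 738.4 -164.2] r16.6 rect [ 738.9 -165.4] [31.4 27. ] 50.5
yel2 n209 z[0.050 0.103] circ [737.1 -52.2] r16.6 rect [735.6 -50.5] [29.2 26.6] 43.5
```

```bash
cat > go.py <<'E'
import sys
from h import *
# go.py x y z jawdeg [from x y z jawdeg]: prints shift in tool axes (mm) and rz
a=list(map(float,sys.argv[1:]))
s=state();Rm=q2R(s["tool_rot"]);p=np.array(s["ee_pos"])*1000
yaw=np.degrees(np.arctan2(Rm[1,0],Rm[0,0]))
d=(a[3]-yaw+90)%180-90
print("pos",p.round(1),"yaw",yaw.round(1),"tilt",np.round(R.from_matrix(Rm).apply([0,0,1]),4),"F",np.round(s["force"],1),"w",round(s["grip_width"]*1000,1),"t",s["t"])
print("shift",(Rm.T@(np.array(a[:3])-p)).round(1),"rz",round(-np.radians(d),3), "q6 then", np.degrees(np.arctan2(a[1],a[0])).round(0)-(yaw+d).round(0))
E
python3 go.py 377 -298 150 -30
```

```text
pos [ 186.4 -517.4  205.4] yaw -70.2 tilt [-0.e+00  1.e-04 -1.e+00] F [ 0.3 -0.3 -0.4] w 94.2 t 1.2
shift [-141.8 -253.7   55.4] rz -0.701 q6 then -8.0
```

```bash
python3 -m handwheel '[[[80,-10,-18,4,0,0,-0.05],[80,-28,-50,11,0,0,-0.14],[80,-46,-82,18,0,0,-0.23],[80,-64,-115,25,0,0,-0.32],[80,-82,-147,32,0,0,-0.41],[80,-100,-179,39,0,0,-0.5],[80,-118,-211,46,0,0,-0.59],[80,-132,-236,52,0,0,-0.66],[80,-141.8,-253.7,55.4,0,0,-0.701],[80,-141.8,-253.7,55.4,0,0,-0.701],[80,-141.8,-253.7,55.4,0,0,-0.701]]]'; python3 go.py 377 -298 38 -30
```

```text
t: 2.3
ee_pos: [0.377, -0.2982, 0.1501]
tool_rot: [0.0, 0.966, -0.259, -0.0]
force: [0.6, 0.6, -0.1]
grip_width: 0.0794
pos [ 377.  -298.2  150.1] yaw -30.0 tilt [-1.e-04 -1.e-04 -1.e+00] F [ 0.6  0.6 -0.1] w 79.4 t 2.3
shift [-1.000e-01 -2.000e-01  1.121e+02] rz -0.001 q6 then -8.0
```

Run:
```python
from h import *
p=capture("top");q=capture("side")
im=np.hstack([p["image"][220:460,330:630],q["image"][180:420,130:430]])
cv2.imwrite("pics/b1.png",cv2.resize(im[:,:,::-1],(800,320)))
```

```text
(no output)
```

View pics/b1.png

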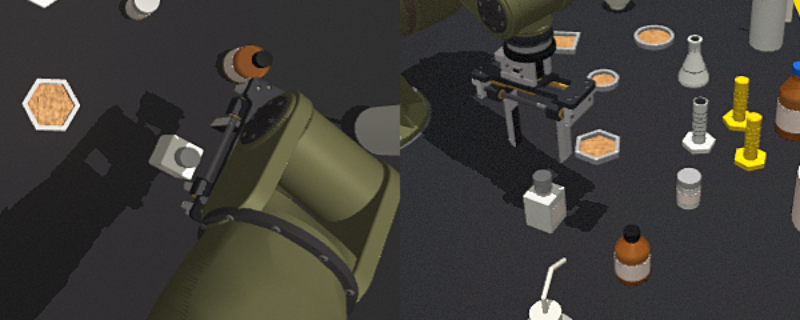

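The crop shows the open fingers straddling the bottle once parallax is allowed for, and nothing is in the way, so I'll descend.

```bash
python3 -m handwheel '[[[80,0,0,10,0,0,0],[80,0,0,25,0,0,0],[80,0,0,40,0,0,0],[80,0,0,55,0,0,0],[80,0,0,70,0,0,0],[80,0,0,85,0,0,0],[80,0,0,100,0,0,0],[80,0,0,108,0,0,0],[80,0,0,112,0,0,0],[80,0,0,112,0,0,0],[30,0,0,112,0,0,0],[30,0,0,112,0,0,0],[30,0,0,112,0,0,0],[30,0,0,112,0,0,0],[30,0,0,112,0,0,0],[30,0,0,112,0,0,0],[30,0,0,112,0,0,0],[30,0,0,112,0,0,0]]]'
python3 -m handwheel '[[[30,0,0,-4,0,0,0],[30,0,0,-12,0,0,0],[30,0,0,-24,0,0,0],[30,0,0,-38,0,0,0],[30,0,0,-50,0,0,0],[30,0,0,-56,0,0,0],[30,0,0,-58,0,0,0],[30,0,0,-58,0,0,0],[30,0,0,-58,0,0,0]]]'
python3 go.py 380 264 95 -8.3
python3 - <<'E'
from h import *
p=capture("side")
save(p,"b2.png");C=cloud(p)
print(fit(C,(.377,-.298),.05,.01,.06))
E
```

```text
t: 4.2
ee_pos: [0.377, -0.298, 0.0382]
tool_rot: [0.0, 0.966, -0.259, 0.0]
force: [-2.1, 1.9, 5.4]
grip_width: 0.05
t: 5.1
ee_pos: [0.3768, -0.2979, 0.0956]
tool_rot: [-0.0, 0.966, -0.259, -0.0]
force: [-0.7, -0.1, -2.0]
grip_width: 0.05
pos [ 376.8 -297.9   95.6] yaw -30.0 tilt [-6.e-04  6.e-04 -1.e+00] F [-0.7 -0.1 -2. ] w 50.0 t 5.1
shift [-278.4 -488.1    0.9] rz -0.379 q6 then 43.0
n22 z[0.055 0.060] circ [ 377.4 -304.1] r30.5 rect [ 380.2 -317.7] [60.9 28.6] 11.6
```

View pics/b2.png

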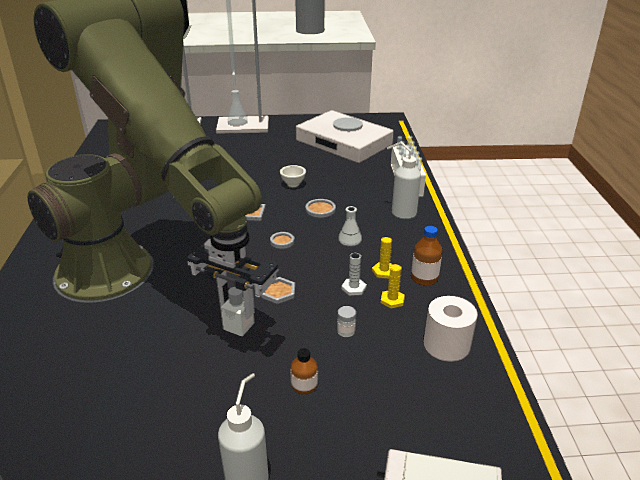

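The bottle is held at about (235,310), 50.0 mm wide. Next I carry it to above the square rest.

```bash
python3 -m handwheel '[[[30,-4,-7,0,0,0,0],[30,-12,-21,0,0,0,-0.02],[30,-24,-42,0,0,0,-0.03],[30,-40,-70,0,0,0,-0.05],[30,-57,-100,0,0,0,-0.08],[30,-74,-130,0,0,0,-0.1],[30,-91,-160,0,0,0,-0.12],[30,-108,-190,0,0,0,-0.15],[30,-125,-219,0,0,0,-0.17],[30,-142,-249,0,0,0,-0.19],[30,-159,-279,0,0,0,-0.22],[30,-176,-309,0,0,0,-0.24],[30,-193,-338,0,0,0,-0.26],[30,-210,-368,0,0,0,-0.29],[30,-227,-398,0,0,0,-0.31],[30,-243,-426,0,0,0,-0.33],[30,-257,-450,0,0,0,-0.35],[30,-268,-470,0,0,0,-0.37],[30,-275,-482,0,0,0,-0.379],[30,-278.4,-488.1,1,0,0,-0.379]]]'
python3 go.py 380 264 42 -8.3
python3 - <<'E'
from h import *
p=capture("top");q=capture("side")
im=np.hstack([p["image"][220:460,60:360],q["image"][100:340,100:400]])
cv2.imwrite("pics/b3.png",cv2.resize(im[:,:,::-1],(800,320)))
C=cloud(q);print(fit(C,(.38,.264),.06,.05,.075)); print(fit(C,(.38,.26),.055,.03,.11))
E
```

```text
t: 7.15
ee_pos: [0.3795, 0.2649, 0.095]
tool_rot: [0.0, 0.997, -0.072, -0.0]
force: [-0.1, -0.8, -1.3]
grip_width: 0.0501
pos [379.5 264.9  95. ] yaw -8.2 tilt [-1.e-04 -0.e+00 -1.e+00] F [-0.1 -0.8 -1.3] w 50.1 t 7.15
shift [ 0.7  0.8 53. ] rz 0.002 q6 then 43.0
n96 z[0.055 0.075] circ [381.5 256.1] r30.8 rect [388.1 244.8] [61. 35.] 30.3
n314 z[0.055 0.110] circ [380.8 258.3] r36.0 rect [383.3 248.7] [69.6 46.4] 7.9
```

View pics/b3.png

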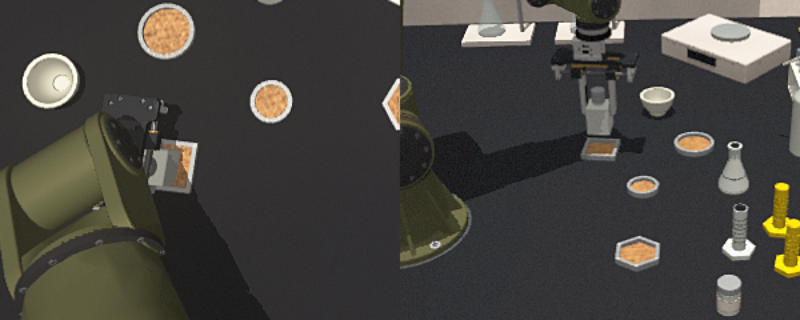

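The bottle is directly above the square rest in both views, so I'll lower it.

```bash
python3 -m handwheel '[[[30,0.7,0.8,4,0,0,0],[30,0.7,0.8,12,0,0,0],[30,0.7,0.8,20,0,0,0],[30,0.7,0.8,28,0,0,0],[30,0.7,0.8,36,0,0,0],[30,0.7,0.8,43,0,0,0],[30,0.7,0.8,47,0,0,0],[30,0.7,0.8,50,0,0,0],[30,0.7,0.8,52,0,0,0],[30,0.7,0.8,52.5,0,0,0],[30,0.7,0.8,52.5,0,0,0],[30,0.7,0.8,52.5,0,0,0]]]'
```

```text
t: 8.45
ee_pos: [0.3809, 0.263, 0.0427]
tool_rot: [-0.0, 0.997, -0.072, 0.0]
force: [0.1, 0.2, -1.5]
grip_width: 0.0497
```

```bash
python3 -m handwheel '[[[52,0,0,0,0,0,0],[56,0,0,0,0,0,0],[62,0,0,0,0,0,0],[70,0,0,0,0,0,0],[76,0,0,0,0,0,0],[76,0,0,0,0,0,0],[76,0,0,-10,0,0,0],[76,0,0,-30,0,0,0],[76,0,0,-55,0,0,0],[76,0,0,-80,0,0,0],[76,0,0,-105,0,0,0],[76,0,0,-120,0,0,0],[76,0,0,-125,0,0,0],[76,0,0,-125,0,0,0]]]'
python3 go.py 664.5 109 150 -8.3;  python3 go.py 664.5 109 150 20
```

```text
t: 9.85
ee_pos: [0.3809, 0.263, 0.1681]
tool_rot: [-0.0, 0.997, -0.072, 0.0]
force: [-0.1, 0.0, -0.7]
grip_width: 0.0763
pos [380.9 263.  168.1] yaw -8.3 tilt [ 1.e-03  6.e-04 -1.e+00] F [-0.1  0.  -0.7] w 76.3 t 9.85
shift [302.9 111.4  18.3] rz -0.0 q6 then 17.0
pos [380.9 263.  168.1] yaw -8.3 tilt [ 1.e-03  6.e-04 -1.e+00] F [-0.1  0.  -0.7] w 76.3 t 9.85
shift [302.9 111.4  18.3] rz -0.494 q6 then -11.0
```

```bash
python3 -m handwheel '[[[60,12,4,0,0,0,0],[60,36,13,0,0,0,0],[60,70,26,0,0,0,0],[60,104,38,0,0,0,0],[60,138,51,0,0,0,0],[60,172,63,2,0,0,0],[60,206,76,5,0,0,0],[60,240,88,9,0,0,0],[60,270,99,13,0,0,0],[60,292,107,17,0,0,0],[60,302.9,111.4,18.3,0,0,0],[60,302.9,111.4,18.3,0,0,0],[60,302.9,111.4,18.3,0,0,0]]]'
python3 go.py 664.5 109 63 -8.3
python3 - <<'E'
from h import *
p=capture("top");C=cloud(p)
print("cap",fit(C,(.381,.264),.045,.09,.115)); print("body",fit(C,(.381,.264),.055,.056,.08));print(fit(C,(.381,.264),.065,.008,.018))
q=capture("side");im=np.hstack([p["image"][120:360,140:440],q["image"][130:370,200:500]])
cv2.imwrite("pics/f1.png",cv2.resize(im[:,:,::-1],(800,320)))
C=cloud(q);print("cap",fit(C,(.381,.264),.045,.09,.115)); print("body",fit(C,(.381,.264),.055,.056,.08))
E
```

```text
t: 11.15
ee_pos: [0.6641, 0.1086, 0.1481]
tool_rot: [0.0, 0.997, -0.073, -0.001]
force: [-0.0, 0.1, 0.7]
grip_width: 0.0603
pos [664.1 108.6 148.1] yaw -8.3 tilt [-1.7e-03 -2.0e-04 -1.0e+00] F [-0.   0.1  0.7] w 60.3 t 11.15
shift [ 0.5 -0.5 85.1] rz -0.0 q6 then 17.0
cap few
body few
few
cap n75 z[0.090 0.108] circ [383.1 258.1] r18.8 rect [382.8 258.1] [26.9 36.2] 0.4
body n172 z[0.056 0.080] circ [383.4 260.6] r36.4 rect [382.1 260.7] [59.4 48.2] 81.8
```

View pics/f1.png

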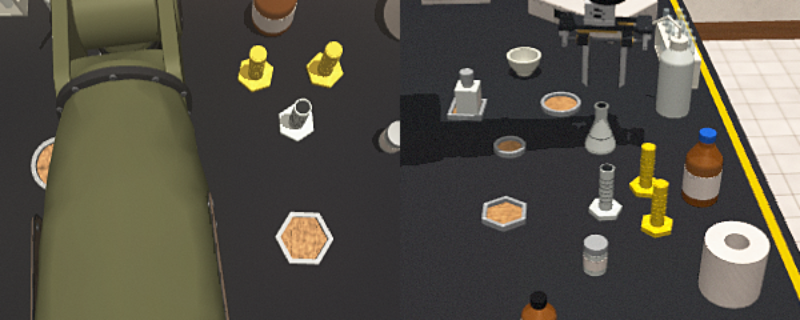

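The bottle is standing in its rest at crop pixel (467,95), and the gripper is over the flask at (600,125). I'll descend and grip the neck.

```bash
python3 -m handwheel '[[[60,0.5,-0.5,8,0,0,0],[60,0.5,-0.5,22,0,0,0],[60,0.5,-0.5,37,0,0,0],[60,0.5,-0.5,52,0,0,0],[60,0.5,-0.5,67,0,0,0],[60,0.5,-0.5,78,0,0,0],[60,0.5,-0.5,84,0,0,0],[60,0.5,-0.5,85,0,0,0],[60,0.5,-0.5,85,0,0,0],[10,0.5,-0.5,85,0,0,0],[10,0.5,-0.5,85,0,0,0],[10,0.5,-0.5,85,0,0,0],[10,0.5,-0.5,85,0,0,0],[10,0.5,-0.5,85,0,0,0],[10,0.5,-0.5,85,0,0,0],[10,0.5,-0.5,85,0,0,0],[10,0.5,-0.5,85,0,0,0]]]'
python3 -m handwheel '[[[10,0,0,-4,0,0,0],[10,0,0,-12,0,0,0],[10,0,0,-24,0,0,0],[10,0,0,-36,0,0,0],[10,0,0,-44,0,0,0],[10,0,0,-49,0,0,0],[10,0,0,-50,0,0,0],[10,0,0,-50,0,0,0]]]'
python3 go.py 591 274.5 114 -8.3
```

```text
t: 12.95
ee_pos: [0.665, 0.1094, 0.0644]
tool_rot: [-0.0, 0.997, -0.072, 0.0]
force: [-1.1, -0.7, 2.6]
grip_width: 0.0274
t: 13.75
ee_pos: [0.6649, 0.1094, 0.1141]
tool_rot: [0.0, 0.997, -0.072, -0.0]
force: [0.2, 0.7, -1.0]
grip_width: 0.0275
pos [664.9 109.4 114.1] yaw -8.3 tilt [-3.e-04 -0.e+00 -1.e+00] F [ 0.2  0.7 -1. ] w 27.5 t 13.75
shift [-9.700e+01 -1.527e+02  1.000e-01] rz -0.0 q6 then 33.0
```

Run:
```python
from h import *
q=capture("side")
cv2.imwrite("pics/f2.png",cv2.resize(q["image"][120:270,270:450,::-1],(720,600),interpolation=cv2.INTER_CUBIC))
C=cloud(q)
for z in (.055,.075,.1): print(fit(C,(.665,.109),.045,z,z+.012))
```

```text
n105 z[0.055 0.067] circ [661.4  98.8] r32.1 rect [660.5  90.2] [38.2 61.2] 82.4
n95 z[0.075 0.087] circ [661.8  99.7] r27.3 rect [662.2  92. ] [37.4 52.1] 85.0
n56 z[0.100 0.112] circ [663.9 100.8] r17.7 rect [663.4  95.3] [24.4 33.5] 88.3
```

View pics/f2.png

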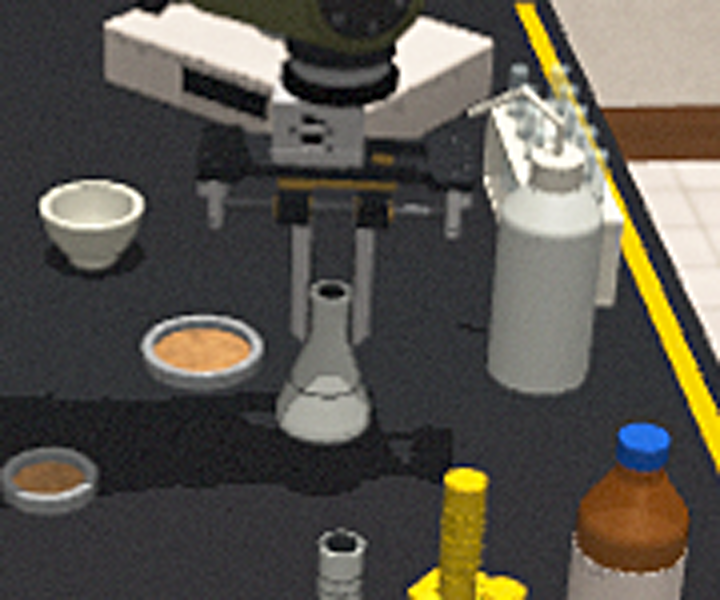

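Run:
```python
from h import *
for c in ("side","top"):
    q=capture(c);C=cloud(q)
    for d in trace(q,"flask_center")[:2]:
        m=d["mask"];P=C[m];P=P[P[:,2]>0.02]
        print(c,round(d["conf"],2),d["rect"],"z",P[:,2].min().round(3),P[:,2].max().round(3))
        for z in np.arange(.05,.155,.012):
            s=P[(P[:,2]>z)&(P[:,2]<z+.012)]
            if len(s)>3: print(z.round(3),len(s),"x",s[:,0].min().round(3),s[:,0].max().round(3),"y",s[:,1].min().round(3),s[:,1].max().round(3))
```

```text
side 0.59 [338.3, 188.8, 361.3, 232.8] z 0.044 0.919
0.05 92 x 0.631 0.693 y 0.072 0.107
0.062 101 x 0.631 0.693 y 0.07 0.117
0.074 94 x 0.636 0.687 y 0.077 0.121
0.086 81 x 0.639 0.684 y 0.08 0.116
0.098 62 x 0.647 0.68 y 0.085 0.112
0.11 35 x 0.65 0.675 y 0.091 0.112
0.122 33 x 0.654 0.677 y 0.092 0.109
0.134 35 x 0.654 0.679 y 0.088 0.105
0.146 57 x 0.651 0.679 y 0.087 0.122
side 0.58 [343.4, 250.9, 369.4, 295.6] z 0.02 0.919
0.05 40 x 0.638 0.663 y -0.127 -0.113
0.062 45 x 0.637 0.662 y -0.126 -0.109
0.074 44 x 0.637 0.661 y -0.129 -0.108
0.086 45 x 0.638 0.661 y -0.127 -0.098
0.098 42 x 0.638 0.659 y -0.127 -0.099
```

```bash
python3 go.py 591.5 276.5 114 -8.3; python3 -m handwheel '[[[10,-5,-8,0,0,0,0],[10,-14,-22,0,0,0,0],[10,-28,-43,0,0,0,0],[10,-42,-66,0,0,0,0],[10,-56,-90,0,0,0,0],[10,-70,-112,0,0,0,0],[10,-82,-132,0,0,0,0],[10,-91,-146,0,0,0,0],[10,-96.8,-154.7,0,0,0,0],[10,-96.8,-154.7,0,0,0,0],[10,-96.8,-154.7,16,0,0,0],[10,-96.8,-154.7,24,0,0,0],[10,-96.8,-154.7,24,0,0,0],[10,-96.8,-154.7,24,0,0,0]]]'
python3 go.py 591.5 276.5 69 -8.3
python3 - <<'E'
from h import *
q=capture("side");p=capture("top")
im=np.hstack([cv2.resize(x,(400,400),interpolation=cv2.INTER_CUBIC) for x in (q["image"][140:240,270:370,::-1],p["image"][180:300,120:240,::-1])])
cv2.imwrite("pics/f3.png",im)
C=cloud(q); m=trace(q,"flask_center")[0]["mask"];P=C[m]
for z in np.arange(.02,.15,.012):
            s=P[(P[:,2]>z)&(P[:,2]<z+.012)]
            if len(s)>3: print(z.round(3),len(s),"x",s[:,0].min().round(3),s[:,0].max().round(3),"y",s[:,1].min().round(3),s[:,1].max().round(3))
print(fit(C,(.591,.274),.055,.008,.016))
E
```

```text
pos [664.8 109.4 113.8] yaw -8.3 tilt [-7.e-04 -1.e-04 -1.e+00] F [-0.1  0.1 -0.8] w 27.4 t 14.0
shift [-9.670e+01 -1.548e+02 -1.000e-01] rz -0.0 q6 then 33.0
t: 15.4
ee_pos: [0.5917, 0.2759, 0.0898]
tool_rot: [0.0, 0.997, -0.073, -0.0]
force: [0.4, -1.0, -1.6]
grip_width: 0.0275
pos [591.7 275.9  89.8] yaw -8.4 tilt [-7.e-04 -3.e-04 -1.e+00] F [ 0.4 -1.  -1.6] w 27.5 t 15.4
shift [-0.3 -0.6 20.8] rz -0.001 q6 then 33.0
0.02 43 x 0.559 0.62 y 0.241 0.271
0.032 87 x 0.559 0.62 y 0.239 0.278
0.044 82 x 0.562 0.617 y 0.236 0.277
0.056 68 x 0.565 0.614 y 0.247 0.279
0.068 64 x 0.572 0.608 y 0.248 0.281
0.08 37 x 0.575 0.605 y 0.249 0.277
0.092 33 x 0.58 0.601 y 0.255 0.275
0.104 25 x 0.58 0.601 y 0.258 0.276
0.116 52 x 0.58 0.604 y 0.257 0.29
0.128 6 x 0.58 0.595 y 0.262 0.28
n105 z[0.008 0.016] circ [587.8 270.7] r48.4 rect [587.3 263.8] [82.7 88.9] 83.3
```

View pics/f3.png

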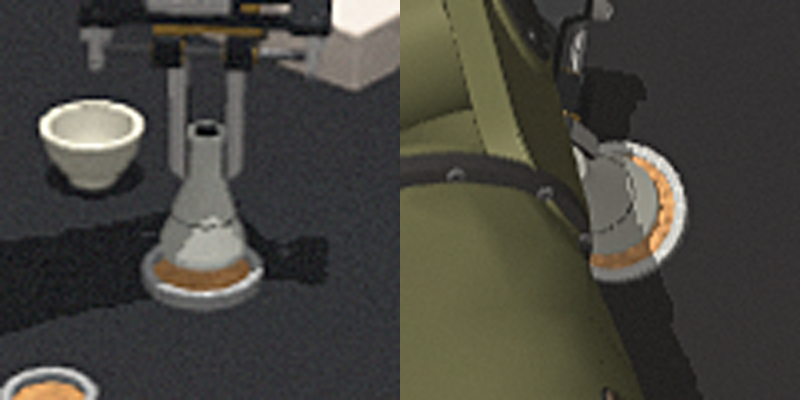

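The flask is upright and centred over the large rest in both views, so I'll lower and release it.

```bash
python3 -m handwheel '[[[10,0,0,4,0,0,0],[10,0,0,9,0,0,0],[10,0,0,14,0,0,0],[10,0,0,18,0,0,0],[10,0,0,20,0,0,0],[10,0,0,21,0,0,0],[10,0,0,21,0,0,0],[10,0,0,21,0,0,0]]]'
python3 -m handwheel '[[[28,0,0,0,0,0,0],[31,0,0,0,0,0,0],[35,0,0,0,0,0,0],[40,0,0,0,0,0,0],[50,0,0,0,0,0,0],[60,0,0,0,0,0,0],[60,0,0,0,0,0,0],[60,0,0,-12,0,0,0],[60,0,0,-35,0,0,0],[60,0,0,-60,0,0,0],[60,0,0,-80,0,0,0],[60,0,0,-90,0,0,0],[60,0,0,-92,0,0,0],[60,0,0,-92,0,0,0]]]'
python3 go.py 652 -111 150 -8.3
python3 - <<'E'
from h import *
q=capture("side");C=cloud(q)
for d in trace(q,"flask_center")[:1]:
  P=C[d["mask"]]
  for z in np.arange(.005,.15,.012):
            s=P[(P[:,2]>z)&(P[:,2]<z+.012)]
            if len(s)>3: print(z.round(3),len(s),"x",s[:,0].min().round(3),s[:,0].max().round(3),"y",s[:,1].min().round(3),s[:,1].max().round(3))
E
```

```text
t: 16.35
ee_pos: [0.5916, 0.2765, 0.0694]
tool_rot: [-0.0, 0.997, -0.072, 0.0]
force: [-1.1, -0.6, -0.9]
grip_width: 0.0273
t: 17.75
ee_pos: [0.5914, 0.2764, 0.1609]
tool_rot: [0.0, 0.997, -0.072, -0.0]
force: [-0.5, 0.4, -0.9]
grip_width: 0.0601
pos [591.4 276.4 160.9] yaw -8.3 tilt [-4.e-04 -2.e-04 -1.e+00] F [-0.5  0.4 -0.9] w 60.1 t 17.75
shift [116.  374.6  10.9] rz -0.0 q6 then -2.0
0.005 84 x 0.559 0.62 y 0.225 0.313
0.017 89 x 0.559 0.617 y 0.239 0.282
0.029 70 x 0.562 0.614 y 0.241 0.282
0.041 60 x 0.568 0.61 y 0.244 0.278
0.053 48 x 0.571 0.607 y 0.248 0.278
0.065 37 x 0.577 0.601 y 0.257 0.281
0.077 25 x 0.578 0.598 y 0.257 0.276
0.089 32 x 0.575 0.602 y 0.257 0.286
0.101 37 x 0.575 0.601 y 0.257 0.289
```

```bash
python3 -m handwheel '[[[60,4,13,0,0,0,0],[60,12,39,0,0,0,0],[60,23,74,0,0,0,0],[60,34,110,0,0,0,0],[60,45,146,0,0,0,0],[60,56,182,2,0,0,0],[60,67,218,4,0,0,0],[60,78,254,6,0,0,0],[60,90,290,8,0,0,0],[60,101,325,9,0,0,0],[60,109,352,10,0,0,0],[60,114,368,10.9,0,0,0],[60,116,374.6,10.9,0,0,0],[60,116,374.6,10.9,0,0,0],[60,116,374.6,10.9,0,0,0]]]'
python3 go.py 652 -111 61 -8.3
python3 - <<'E'
from h import *
q=capture("side");p=capture("top")
im=np.hstack([cv2.resize(x,(400,400),interpolation=cv2.INTER_CUBIC) for x in (q["image"][180:330,290:440,::-1],p["image"][120:270,290:440,::-1])])
cv2.imwrite("pics/c1.png",im)
E
```

```text
t: 19.35
ee_pos: [0.6522, -0.1099, 0.1503]
tool_rot: [-0.0, 0.997, -0.072, -0.0]
force: [1.0, -0.1, 0.3]
grip_width: 0.0597
pos [ 652.2 -109.9  150.3] yaw -8.3 tilt [-1.e-04  2.e-04 -1.e+00] F [ 1.  -0.1  0.3] w 59.7 t 19.35
shift [ 0.   1.1 89.3] rz 0.001 q6 then -2.0
```

View pics/c1.png

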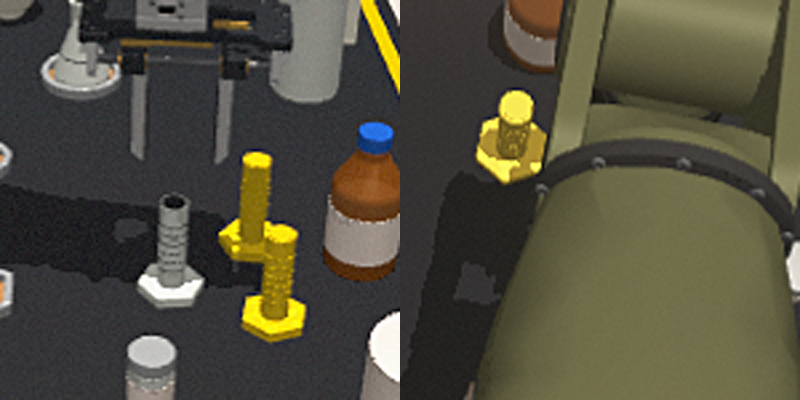

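The fingers (crop columns 138 and 222) are centred on the white cylinder (175), and both yellow look-alikes are clear. I'll descend and grip.

```bash
python3 -m handwheel '[[[60,0,0.6,8,0,0,0],[60,0,0.6,22,0,0,0],[60,0,0.6,37,0,0,0],[60,0,0.6,52,0,0,0],[60,0,0.6,67,0,0,0],[60,0,0.6,80,0,0,0],[60,0,0.6,87,0,0,0],[60,0,0.6,89,0,0,0],[60,0,0.6,89,0,0,0],[10,0,0.6,89,0,0,0],[10,0,0.6,89,0,0,0],[10,0,0.6,89,0,0,0],[10,0,0.6,89,0,0,0],[10,0,0.6,89,0,0,0],[10,0,0.6,89,0,0,0],[10,0,0.6,89,0,0,0],[10,0,0.6,89,0,0,0]]]'
python3 -m handwheel '[[[10,0,0,-4,0,0,0],[10,0,0,-12,0,0,0],[10,0,0,-24,0,0,0],[10,0,0,-36,0,0,0],[10,0,0,-44,0,0,0],[10,0,0,-49,0,0,0],[10,0,0,-50,0,0,0],[10,0,0,-50,0,0,0]]]'
python3 go.py 462 -113.5 111 -8.3
python3 - <<'E'
from h import *
q=capture("side");C=cloud(q)
for d in trace(q,"cylinder_center")[:3]:
  P=C[d["mask"]];P=P[P[:,2]<.2];print(d["rect"],np.median(P,0),P[:,2].min(), P[:,:2].min(0),P[:,:2].max(0))
E
```

```text
t: 21.15
ee_pos: [0.6521, -0.1115, 0.0613]
tool_rot: [-0.0, 0.997, -0.072, -0.0]
force: [-1.0, 0.7, -0.9]
grip_width: 0.0257
t: 21.95
ee_pos: [0.652, -0.1115, 0.1112]
tool_rot: [-0.0, 0.997, -0.072, -0.0]
force: [-0.5, 0.3, -1.1]
grip_width: 0.0254
pos [ 652.  -111.5  111.2] yaw -8.3 tilt [-2.e-04  0.e+00 -1.e+00] F [-0.5  0.3 -1.1] w 25.4 t 21.95
shift [-187.7   29.4    0.3] rz -0.0 q6 then -6.0
[341.7, 235.4, 365.5, 279.1] [ 0.6504223  -0.1223329   0.08235104] 0.04830085135776285 [ 0.62235344 -0.14408909] [ 0.67747476 -0.08392322]
[372.3, 237.8, 389.4, 277.7] [ 0.7315948  -0.05728564  0.03788725] -0.00406608181037782 [ 0.70604101 -0.08290501] [0.77381145 0.11251976]
[381.7, 265.1, 400.4, 305.6] [ 0.73752288 -0.17332213  0.02815102] -0.002538627943785232 [ 0.71099106 -0.19444305] [ 0.78429975 -0.0288004 ]
```

Run:
```python
from h import *
p=capture("top")
K=np.array(p["camera_matrix"]);D=np.array(p["distortion"]);Rw=q2R(p["orientation"]);t=np.array(p["xyz"])
rv=cv2.Rodrigues(Rw.T)[0];tv=-Rw.T@t
pr=lambda P:cv2.projectPoints(np.array(P,float),rv,tv,K,D)[0][:,0]
im=cv2.imread("pics/top0.png").astype(int)
g=im.min(2)
S=4
def ren(polys,x0,y0,w,h):
    m=np.zeros((h*S,w*S),np.uint8)
    for P in polys: cv2.fillConvexPoly(m,cv2.convexHull(((pr(P)-[x0,y0]+.5)*S).astype(np.int32)),1)
    return cv2.resize(m.astype(np.float32),(w,h),interpolation=cv2.INTER_AREA)
def hexp(x,y,z,af,th): return [[x+af/1.7320508*np.cos(a+th),y+af/1.7320508*np.sin(a+th),z] for a in np.arange(6)*np.pi/3]
def circ(x,y,z,r): return [[x+r*np.cos(a),y+r*np.sin(a),z] for a in np.arange(24)*np.pi/12]
x0,y0,w,h=342,184,42,48
mask=(g[y0:y0+h,x0:x0+w]>60).astype(np.float32);print("mask",mask.sum())
best=[]
for th in np.arange(0,60,3):
  b=min((np.abs(ren([hexp(x,y,.01,.054,np.radians(th))+hexp(x,y,0,.054,np.radians(th)),circ(x,y,.01,.013)+circ(x,y,.1,.013)],x0,y0,w,h)-mask).sum(),x,y) for x in np.arange(.648,.657,.002) for y in np.arange(-.115,-.104,.002))
  best.append((b[0].round(1),th,b[1].round(3),b[2].round(3)))
print("cyl corner angle",sorted(best)[:5],sorted(best)[-1])
x0,y0,w,h=335,265,70,70
mask=(g[y0:y0+h,x0:x0+w]>120).astype(np.float32)
best=[]
for th in np.arange(0,60,3):
  b=min((np.abs(np.clip(ren([hexp(x,y,.012,.08,np.radians(th))],x0,y0,w,h)-ren([hexp(x,y,.012,.066,np.radians(th))],x0,y0,w,h),0,1)-mask).sum(),x,y) for x in np.arange(.459,.468,.002) for y in np.arange(-.118,-.107,.002))
  best.append((b[0].round(1),th,b[1].round(3),b[2].round(3)))
print("rest corner angle",sorted(best)[:5],sorted(best)[-1])
```

```text
mask 591.0
cyl corner angle [(np.float32(90.7), np.int64(3), np.float64(0.652), np.float64(-0.109)), (np.float32(90.8), np.int64(0), np.float64(0.652), np.float64(-0.109)), (np.float32(94.2), np.int64(6), np.float64(0.652), np.float64(-0.109)), (np.float32(99.1), np.int64(57), np.float64(0.652), np.float64(-0.109)), (np.float32(100.5), np.int64(9), np.float64(0.652), np.float64(-0.109))] (np.float32(133.2), np.int64(33), np.float64(0.654), np.float64(-0.109))
rest corner angle [(np.float32(152.4), np.int64(27), np.float64(0.463), np.float64(-0.112)), (np.float32(162.4), np.int64(24), np.float64(0.463), np.float64(-0.114)), (np.float32(167.8), np.int64(30), np.float64(0.463), np.float64(-0.114)), (np.float32(188.2), np.int64(21), np.float64(0.463), np.float64(-0.112)), (np.float32(195.3), np.int64(33), np.float64(0.463), np.float64(-0.112))] (np.float32(353.6), np.int64(54), np.float64(0.463), np.float64(-0.112))
```

```bash
python3 go.py 462.5 -114.5 90 16.7; python3 -m handwheel '[[[10,-6,1,0,0,0,-0.02],[10,-18,3,0,0,0,-0.05],[10,-36,6,0,0,0,-0.1],[10,-58,9,0,0,0,-0.16],[10,-82,13,0,0,0,-0.21],[10,-106,17,0,0,0,-0.27],[10,-130,21,0,0,0,-0.33],[10,-152,25,0,0,0,-0.38],[10,-170,28,0,0,0,-0.42],[10,-181,30,0,0,0,-0.436],[10,-187,30.4,4,0,0,-0.436],[10,-187.1,30.4,12,0,0,-0.436],[10,-187.1,30.4,19,0,0,-0.436],[10,-187.1,30.4,21,0,0,-0.436],[10,-187.1,30.4,21,0,0,-0.436],[10,-187.1,30.4,21,0,0,-0.436]]]'
python3 go.py 462.5 -114.5 66 16.7
python3 - <<'E'
from h import *
q=capture("side");p=capture("top")
im=np.hstack([cv2.resize(x,(400,400),interpolation=cv2.INTER_CUBIC) for x in (q["image"][210:330,220:340,::-1],p["image"][230:350,310:430,::-1])])
cv2.imwrite("pics/c2.png",im)
C=cloud(q)
for d in trace(q,"cylinder_center")[:3]:
  P=C[d["mask"]];
  if abs(np.median(P[:,0])-.46)>.05: continue
  for z in np.arange(.02,.15,.012):
            s=P[(P[:,2]>z)&(P[:,2]<z+.012)]
            if len(s)>3: print(z.round(3),len(s),"x",s[:,0].min().round(3),s[:,0].max().round(3),"y",s[:,1].min().round(3),s[:,1].max().round(3))
E
```

```text
pos [ 651.9 -111.5  110.8] yaw -8.3 tilt [-8.e-04  2.e-04 -1.e+00] F [-1.  -0.4 -0.9] w 25.6 t 22.1
shift [-187.    30.3   21. ] rz -0.436 q6 then -31.0
t: 23.7
ee_pos: [0.4628, -0.1146, 0.0903]
tool_rot: [-0.0, 0.989, 0.145, -0.0]
force: [-0.8, 0.0, -1.4]
grip_width: 0.0253
pos [ 462.8 -114.6   90.3] yaw 16.7 tilt [-2.e-04  0.e+00 -1.e+00] F [-0.8  0.  -1.4] w 25.3 t 23.7
shift [-0.3 -0.2 24.3] rz -0.0 q6 then -31.0
```

View pics/c2.png

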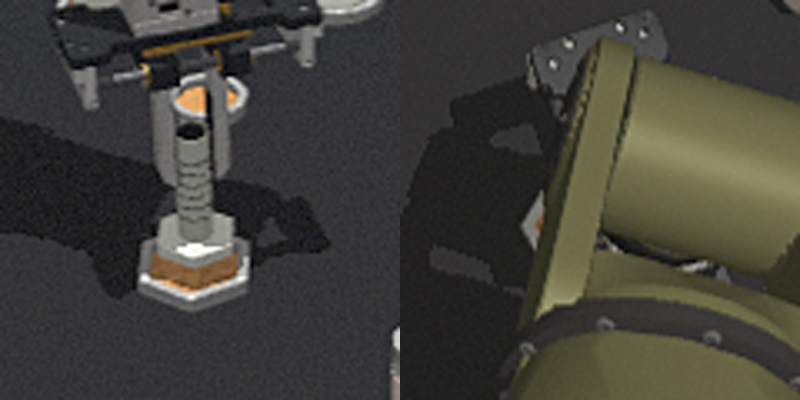

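The hex foot is aligned with the recess, centre columns 196 and 193. I'll lower and release it.

```bash
python3 -m handwheel '[[[10,0,0,4,0,0,0],[10,0,0,10,0,0,0],[10,0,0,15,0,0,0],[10,0,0,20,0,0,0],[10,0,0,23,0,0,0],[10,0,0,24.3,0,0,0],[10,0,0,24.3,0,0,0],[10,0,0,24.3,0,0,0]]]'
python3 - <<'E'
from h import *
q=capture("side")
cv2.imwrite("pics/c3.png",cv2.resize(q["image"][230:330,220:340,::-1],(480,400),interpolation=cv2.INTER_CUBIC))
E
```

```text
t: 24.65
ee_pos: [0.4627, -0.1146, 0.0662]
tool_rot: [0.0, 0.989, 0.145, 0.0]
force: [-0.6, -0.7, -1.4]
grip_width: 0.0254
```

View pics/c3.png

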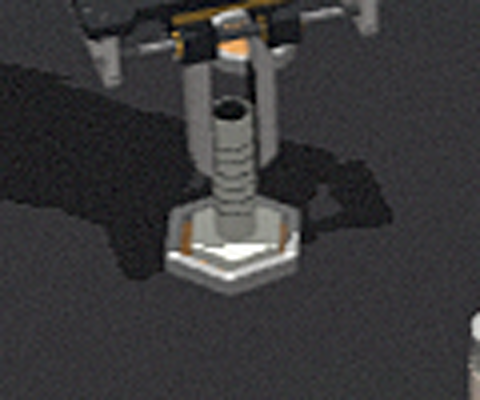

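The foot sits inside the hexagonal lip with cork showing on both sides. I'll release it and go to the jar.

```bash
python3 -m handwheel '[[[27,0,0,0,0,0,0],[30,0,0,0,0,0,0],[35,0,0,0,0,0,0],[42,0,0,0,0,0,0],[52,0,0,0,0,0,0],[60,0,0,0,0,0,0],[60,0,0,0,0,0,0],[60,0,0,-12,0,0,0],[60,0,0,-35,0,0,0],[60,0,0,-60,0,0,0],[60,0,0,-80,0,0,0],[60,0,0,-90,0,0,0],[60,0,0,-92,0,0,0],[60,0,0,-92,0,0,0]]]'
python3 go.py 616.5 -265.5 140 16.7
```

```text
t: 26.1
ee_pos: [0.4624, -0.1146, 0.1578]
tool_rot: [-0.0, 0.989, 0.145, -0.0]
force: [-0.3, -0.2, -0.3]
grip_width: 0.0597
pos [ 462.4 -114.6  157.8] yaw 16.7 tilt [-3.e-04  1.e-04 -1.e+00] F [-0.3 -0.2 -0.3] w 59.7 t 26.1
shift [104.3 188.8  17.7] rz -0.0 q6 then -40.0
```

```bash
python3 -m handwheel '[[[72,6,11,0,0,0,0],[72,18,33,0,0,0,0],[72,34,62,2,0,0,0],[72,51,92,6,0,0,0],[72,68,123,10,0,0,0],[72,84,152,14,0,0,0],[72,96,174,17,0,0,0],[72,102,185,17.7,0,0,0],[72,104.3,188.8,17.7,0,0,0],[72,104.3,188.8,17.7,0,0,0],[72,104.3,188.8,17.7,0,0,0]]]'
python3 go.py 616.5 -265.5 17 16.7
python3 - <<'E'
from h import *
q=capture("side");C=cloud(q)
cv2.imwrite("pics/j1.png",cv2.resize(q["image"][190:350,220:400,::-1],(675,600),interpolation=cv2.INTER_CUBIC))
for n,xy,r,lo,hi in [("jar",(.616,-.266),.035,.03,.07),("cyl top",(.4625,-.1145),.035,.085,.115)]: print(n,fit(C,xy,r,lo,hi))
E
```

```text
t: 27.2
ee_pos: [0.6164, -0.2653, 0.14]
tool_rot: [-0.0, 0.989, 0.145, -0.0]
force: [-0.6, 0.3, -0.3]
grip_width: 0.0721
pos [ 616.4 -265.3  140. ] yaw 16.7 tilt [-6.e-04  3.e-04 -1.e+00] F [-0.6  0.3 -0.3] w 72.1 t 27.2
shift [1.00e-01 3.00e-01 1.23e+02] rz -0.0 q6 then -40.0
jar n343 z[0.030 0.064] circ [ 614.7 -268.8] r23.3 rect [ 616.  -268.5] [44.  40.3] 60.5
cyl top n123 z[0.085 0.107] circ [ 462.  -117.7] r15.4 rect [ 462.4 -116.3] [26.7 26.5] 48.2
```

View pics/j1.png

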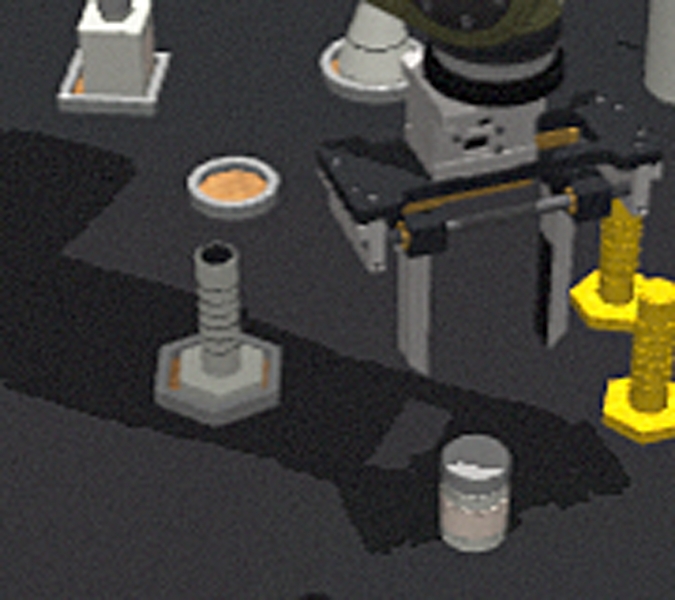

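The cylinder stands in its rest at (218,320), and the open fingers are lined up with the jar at (475,490). I'll descend and grip.

```bash
python3 -m handwheel '[[[72,0,0,8,0,0,0],[72,0,0,24,0,0,0],[72,0,0,40,0,0,0],[72,0,0,56,0,0,0],[72,0,0,72,0,0,0],[72,0,0,88,0,0,0],[72,0,0,104,0,0,0],[72,0,0,117,0,0,0],[72,0,0,123,0,0,0],[72,0,0,125,0,0,0],[72,0,0,125,0,0,0],[25,0,0,125,0,0,0],[25,0,0,125,0,0,0],[25,0,0,125,0,0,0],[25,0,0,125,0,0,0],[25,0,0,125,0,0,0],[25,0,0,125,0,0,0],[25,0,0,125,0,0,0],[25,0,0,125,0,0,0]]]'
python3 -m handwheel '[[[25,0,0,-4,0,0,0],[25,0,0,-12,0,0,0],[25,0,0,-24,0,0,0],[25,0,0,-40,0,0,0],[25,0,0,-54,0,0,0],[25,0,0,-59,0,0,0],[25,0,0,-60,0,0,0],[25,0,0,-60,0,0,0]]]'
python3 go.py 473.5 107 75 16.7
python3 - <<'E'
from h import *
q=capture("side");C=cloud(q)
m=trace(q,"jar_center")[0]["mask"];P=C[m];P=P[P[:,2]<.2];print(P.min(0),P.max(0))
E
```

```text
t: 29.15
ee_pos: [0.6167, -0.2656, 0.0155]
tool_rot: [0.0, 0.989, 0.145, 0.0]
force: [-1.0, -0.2, 2.9]
grip_width: 0.0402
t: 29.95
ee_pos: [0.6165, -0.2655, 0.0752]
tool_rot: [-0.0, 0.989, 0.145, -0.0]
force: [-0.7, 0.3, -1.2]
grip_width: 0.0405
pos [ 616.5 -265.5   75.2] yaw 16.7 tilt [-3.e-04  2.e-04 -1.e+00] F [-0.7  0.3 -1.2] w 40.5 t 29.95
shift [-3.020e+01 -3.978e+02  3.000e-01] rz -0.0 q6 then -4.0
[ 0.59803784 -0.28968983 -0.00398239] [ 0.65374598 -0.09890797  0.13871236]
```

```bash
python3 -m handwheel '[[[25,-0.5,-7,0,0,0,0],[25,-2,-21,0,0,0,0],[25,-3,-44,0,0,0,0],[25,-6,-74,0,0,0,0],[25,-8,-104,0,0,0,0],[25,-10,-136,0,0,0,0],[25,-13,-168,0,0,0,0],[25,-15,-200,0,0,0,0],[25,-18,-232,0,0,0,0],[25,-20,-264,0,0,0,0],[25,-22,-296,0,0,0,0],[25,-25,-326,0,0,0,0],[25,-27,-354,0,0,0,0],[25,-29,-377,0,0,0,0],[25,-30,-391,0,0,0,0],[25,-30.2,-397.8,0,0,0,0],[25,-30.2,-397.8,10,0,0,0],[25,-30.2,-397.8,24,0,0,0],[25,-30.2,-397.8,30,0,0,0],[25,-30.2,-397.8,30,0,0,0]]]'
python3 go.py 473.5 107 20 16.7
python3 - <<'E'
from h import *
q=capture("side");p=capture("top")
im=np.hstack([cv2.resize(x,(400,400),interpolation=cv2.INTER_CUBIC) for x in (q["image"][170:270,230:330,::-1],p["image"][250:350,210:310,::-1])])
cv2.imwrite("pics/j2.png",im)
E
```

```text
t: 32.05
ee_pos: [0.4732, 0.1062, 0.0442]
tool_rot: [0.0, 0.989, 0.145, -0.001]
force: [-0.0, -0.5, 0.1]
grip_width: 0.0403
pos [473.2 106.2  44.2] yaw 16.6 tilt [-2.1e-03 -4.0e-04 -1.0e+00] F [-0.  -0.5  0.1] w 40.3 t 32.05
shift [ 0.6 -0.7 24.2] rz -0.001 q6 then -4.0
```

View pics/j2.png

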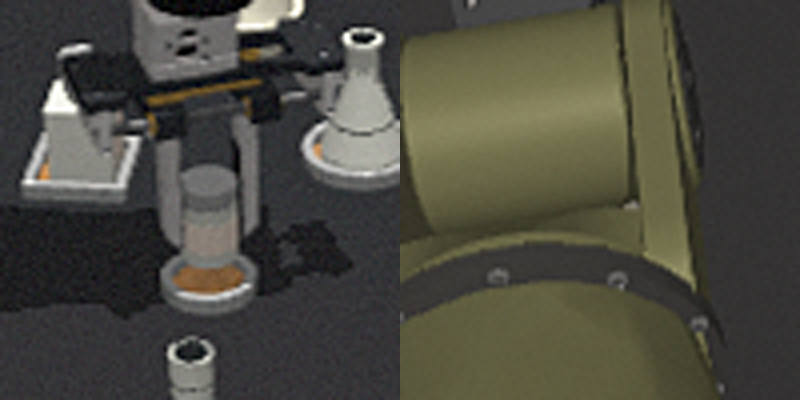

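The jar (column 211) is over the small rest (column 209). The flask and the bottle stand in their rests behind it. I'll lower and release the jar.

```bash
python3 -m handwheel '[[[25,0.3,-0.4,4,0,0,0],[25,0.3,-0.4,10,0,0,0],[25,0.3,-0.4,15,0,0,0],[25,0.3,-0.4,20,0,0,0],[25,0.3,-0.4,23,0,0,0],[25,0.3,-0.4,24.2,0,0,0],[25,0.3,-0.4,24.2,0,0,0],[25,0.3,-0.4,24.2,0,0,0]]]'
python3 -m handwheel '[[[42,0,0,0,0,0,0],[45,0,0,0,0,0,0],[50,0,0,0,0,0,0],[57,0,0,0,0,0,0],[64,0,0,0,0,0,0],[70,0,0,0,0,0,0],[70,0,0,0,0,0,0],[70,0,0,-12,0,0,0],[70,0,0,-35,0,0,0],[70,0,0,-65,0,0,0],[70,0,0,-95,0,0,0],[70,0,0,-125,0,0,0],[70,0,0,-140,0,0,0],[70,0,0,-145,0,0,0],[70,0,0,-145,0,0,0]]]'
python3 go.py 200 -480 220 -67
```

```text
t: 32.95
ee_pos: [0.4739, 0.1074, 0.0213]
tool_rot: [-0.0, 0.989, 0.145, 0.0]
force: [0.6, 0.4, -2.1]
grip_width: 0.0404
t: 34.45
ee_pos: [0.4739, 0.1074, 0.1668]
tool_rot: [-0.0, 0.989, 0.145, 0.001]
force: [-0.2, 0.1, -1.2]
grip_width: 0.0698
pos [473.9 107.4 166.8] yaw 16.7 tilt [ 1.1e-03  2.0e-04 -1.0e+00] F [-0.2  0.1 -1.2] w 69.8 t 34.45
shift [-430.8  484.1  -53.6] rz 1.46 q6 then 0.0
```

```bash
python3 -m handwheel '[[[70,-10,11,-20,0,0,0.03],[70,-32,36,-40,0,0,0.11],[70,-60,67,-53,0,0,0.2],[70,-88,99,-53,0,0,0.3],[70,-116,130,-53,0,0,0.4],[70,-144,162,-53,0,0,0.49],[70,-172,193,-53,0,0,0.59],[70,-200,225,-53,0,0,0.69],[70,-228,256,-53,0,0,0.78],[70,-256,288,-53,0,0,0.88],[70,-284,319,-53,0,0,0.97],[70,-312,350,-53,0,0,1.06],[70,-340,382,-53,0,0,1.16],[70,-368,413,-53,0,0,1.26],[70,-394,443,-53,0,0,1.35],[70,-414,465,-53,0,0,1.42],[70,-426,479,-53,0,0,1.46],[70,-430.8,484,-53,0,0,1.46],[70,-430.8,484,-53,0,0,1.46],[70,-430.8,484,-53,0,0,1.46]]]'
python3 - <<'E'
from h import *
for c in("top","side"):
    p=capture(c);C=cloud(p);save(p,c+"9.png")
    for n,xy,r,lo,hi in [("flask mouth",(.591,.275),.04,.09,.115),("flask cone",(.591,.275),.035,.018,.05),("jar",(.473,.107),.035,.052,.075),("cyl top",(.4625,-.114),.035,.092,.115),("cap",(.38,.264),.04,.092,.115),("body",(.38,.264),.05,.058,.08),
      ("RL",(.591,.272),.06,.008,.017),("RS",(.472,.11),.045,.008,.017),("RH",(.4616,-.113),.06,.008,.014),("RQ",(.379,.264),.065,.008,.017),("mortar",(.512,.439),.06,.03,.06),("amber",(.515,-.42),.045,.02,.11)]:
        print(c,n,fit(C,xy,r,lo,hi))
E
```

```text
t: 36.45
ee_pos: [0.2003, -0.4791, 0.2188]
tool_rot: [-0.0, 0.834, -0.551, -0.0]
force: [0.8, -1.0, 0.1]
grip_width: 0.0701
top flask mouth n185 z[0.090 0.109] circ [592.1 276.5] r15.0 rect [591.9 276. ] [27.7 27.5] 6.2
top flask cone n365 z[0.018 0.050] circ [591.9 275.8] r31.0 rect [589.9 273. ] [54.6 60.6] 61.7
top jar n337 z[0.053 0.069] circ [475.9 108.5] r20.5 rect [475.4 108.5] [40.2 39.5] 88.3
top cyl top n155 z[0.092 0.109] circ [ 464.8 -112.4] r13.1 rect [ 464.8 -112.2] [24. 25.] 42.7
top cap n224 z[0.092 0.109] circ [383.9 262.9] r15.2 rect [384.2 262.4] [29.1 28.8] 31.0
top body n457 z[0.059 0.080] circ [384.4 262.2] r33.5 rect [384.2 263.1] [50.5 50.1] 82.3
top RL n451 z[0.008 0.017] circ [592.3 275.9] r46.1 rect [591.2 275.1] [87.3 89.8] 53.0
top RS n280 z[0.008 0.017] circ [474.3 107.7] r33.3 rect [474.1 108.1] [63.4 65.2] 89.0
top RH n435 z[0.008 0.014] circ [ 463.  -112.8] r45.2 rect [ 462.7 -112.6] [79.9 89.3] 55.9
top RQ n430 z[0.008 0.017] circ [380.2 265.7] r53.5 rect [380.4 265.6] [77.2 76.1] 81.8
top mortar n762 z[0.030 0.054] circ [512.4 439.3] r42.4 rect [512
[... 527 characters left out ...]
] circ [382.6 259.7] r17.6 rect [382.7 259.4] [26.6 34.6] 2.5
side body n163 z[0.058 0.080] circ [383.5 259.8] r35.5 rect [382.5 257.8] [60.6 48.2] 81.8
side RL n167 z[0.008 0.017] circ [588.2 270.8] r48.5 rect [588.7 265.6] [89.1 82.8] 0.1
side RS n130 z[0.008 0.017] circ [471.9 105.1] r36.7 rect [469.5  99.4] [59.2 66. ] 74.3
side RH n327 z[0.008 0.014] circ [ 459.7 -116.9] r45.4 rect [ 460.3 -119.4] [85.7 78.9] 87.4
side RQ n146 z[0.008 0.017] circ [382.2 260.4] r50.8 rect [378.3 259.6] [80.4 73.6] 82.2
side mortar n293 z[0.030 0.055] circ [511.8 435. ] r47.1 rect [509.  434.1] [92.  77.9] 89.2
side amber n837 z[0.020 0.098] circ [ 513.6 -427.8] r27.4 rect [ 513.2 -432.2] [45.2 53.1] 89.7
```

View pics/top9.png

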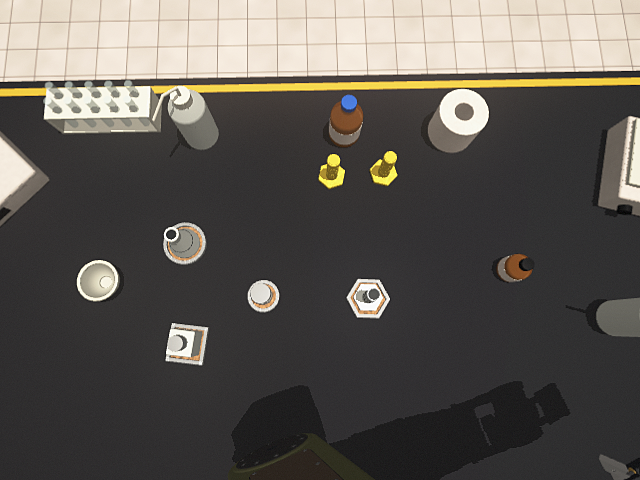

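View pics/side9.png

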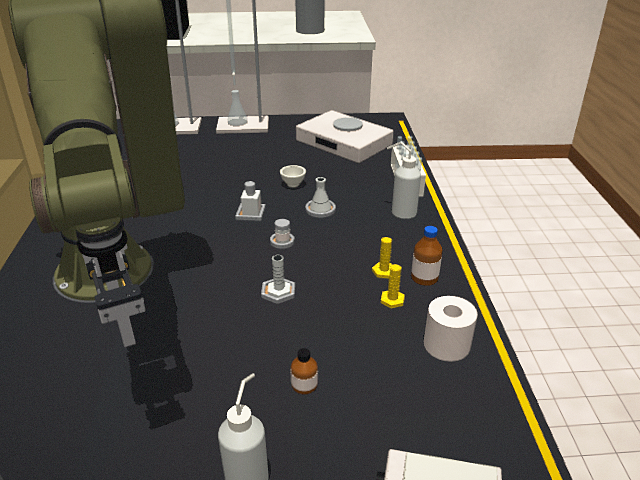

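All four pieces are in their rests: the flask at (185,242), the jar at (263,295), the cylinder at (368,298) and the bottle at (184,343) in the top view. Their centres are within about 5 mm by depth, and their tops read about 4 mm higher than at the start, as they should on the recess floor. I'll hand in.

```bash
python3 -c "
from plant import *
close_job();print(state()['t'])"
```

```text
the job is handed in; nothing more can be done
the job is handed in; nothing more can be done
```

All four pieces are in their matching rests and the job is handed in. It took about 37 s of the 115 s allowed, and the hand-in gives no verdict. I placed the bottle first, then the flask, cylinder and jar. I turned the bottle to match the square rest, and the cylinder to line its foot up with the hexagonal recess.

**Final positions:** these are offsets from the rest middles, measured with the top camera's depth. The limit is 10 mm.

| Piece | Offset from rest middle |
|---|---|
| Flask | about 0.5 mm |
| Jar | about 1.5–2 mm |
| Cylinder | about 2 mm |
| Bottle | about 5 mm, sides within 1° of the rest |

- **Seating:** the tops of all four read about 3–4 mm higher than before the move, as expected on the 4 mm recess floor. All look upright.
- **Other items:** the mortar and amber bottle measure within about 0.5 mm of where they started. The yellow look-alikes were not touched. The arm was parked clear before hand-in.

**Disagreements:**
- The side camera reads y about 3–5 mm lower than the top camera. It does so for pieces and rests alike, so the offsets above hold in either view.
- The grip on the flask's neck read 27.5 mm instead of the expected 24 mm. I did not find out why, but the flask was held steady and went in upright.

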